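Stir the brass beads into the polishing beads and close the tub

TASK

With the wooden stick held upright, stir the beads in the grey tub until the brass and white ones are mixed, so that each half of the tub (either side of the line through its two blue lugs) holds beads of both colours; keep your fingers off the beads and spill none. Then lay the stick back home in its slanted stand, round end down, and put the orange lid on the tub so that it sits flat on the rim. Leave the pliers, the jar and the screwdriver where they are.

Things in the scene. Friction and masses are not known exactly. Their poses are not given: they have to be found in the camera images.
- tub: fixed round grey tub: outer diameter 138, rim at z 50, wall 5, inside diameter 124 at the floor (z 6), 128 at the mouth. Two blue lugs stick out at its +x and -x to 81 from the axis, z 30-42; the line through them (its x axis) divides it into halves: at the start all brass beads lie at y > 0, all white at y < 0. Origin at the centre of its underside
- cradle: fixed wooden stand, base 130x70x12 (x -60 to 70) with a slanted plywood trough where the stick rests, leaning 27 degrees from vertical, handle end towards the stand's -x. Trough open towards up and +x, inner width 34 (along y), back plate 130 long (top at z 135), side walls 110 long and 16 above the plate, foot stop below. Origin under the base
- cradle_foot (a point): point in the stand's trough where the centre of the stick's foot end belongs, on the foot stop (35, 0, 22 in the stand's frame)
- cradle_grip (a point): point in the stand's slant line, 165 along from cradle_foot, where the stick's grip point is when the stick lies home; frame turned as the stand's
- stick: light wooden stirring stick, 200 long: square 14x14 handle with a red band at its upper end, and round, diameter 14, over the lowest 60. Origin at the centre of its foot (round end); its z axis runs along it from foot to handle end
- stick_grip (a point): point on the stick's axis 165 from the foot, a good place to grip across the 14 mm width (fingers closing along the stick's y); the trough ends 130 from the foot
- lid: round orange lid: disc diameter 144, z 8-14; black plug underneath, diameter 116, z 0-8; black upright knob in the middle, diameter 24, z 14-50. Origin at the centre of the plug's underside. Lies on the bench on its plug. On the tub the disc lies on the rim, plug in the mouth: origin then 42 above the tub's
- pliers: bystander: pliers with red handles, 135 long, 12 high, lying flat; origin under the pivot
- jar: bystander: amber jar with black cap, diameter 52, 65 high; origin at the centre of its underside
- driver: bystander: screwdriver with a yellow handle, 150 long, lying; origin under its middle
- brass0: brass-yellow barrel bead, diameter 18, 16 high, 14 g; origin at its centre
- brass1: brass-yellow barrel bead, diameter 18, 16 high, 14 g; origin at its centre
- brass2: brass-yellow barrel bead, diameter 18, 16 high, 14 g; origin at its centre
- brass3: brass-yellow barrel bead, diameter 18, 16 high, 14 g; origin at its centre
- white0: white ceramic barrel bead, diameter 18, 16 high, 14 g; origin at its centre
- white1: white ceramic barrel bead, diameter 18, 16 high, 14 g; origin at its centre
- white2: white ceramic barrel bead, diameter 18, 16 high, 14 g; origin at its centre
- white3: white ceramic barrel bead, diameter 18, 16 high, 14 g; origin at its centre
Not all that is in view belongs to the job. There is more than one size of the lid; the job needs the larger. There is more than one size of the stick; the one meant has the size given above.

How it is judged:
On the way:
1. the stick stands upright (within 0.3 rad), foot down among the beads (under 25 mm above the tub's underside), and each half of the tub holds beads of both colours (horizontal distance between stick and tub below 0.064 m and z of stick in the frame of tub below 0.025 m and angle between stick's own z axis and vertical below 0.3 rad and y of any of brass0, brass1, brass2, brass3 in the frame of tub below 0 m and y of any of brass0, brass1, brass2, brass3 in the frame of tub above 0 m and y of any of white0, white1, white2, white3 in the frame of tub below 0 m and y of any of white0, white1, white2, white3 in the frame of tub above 0 m), for 0.2 s.
At the end, for the whole second after the job is handed in: All beads in the tub, each half holding at least one brass and one white (by centres); stick at rest in its stand, foot and grip point within 20 mm of cradle_foot and cradle_grip; lid at rest flat on the rim (origin 39.5-44.5 mm above the tub's, within 9 mm of its axis, tilt under 0.04 rad) (y of any of brass0, brass1, brass2, brass3 in the frame of tub below 0 m and y of any of brass0, brass1, brass2, brass3 in the frame of tub above 0 m and y of any of white0, white1, white2, white3 in the frame of tub below 0 m and y of any of white0, white1, white2, white3 in the frame of tub above 0 m and horizontal distance between each of brass0, brass1, brass2, brass3, white0, white1, white2, white3 and tub below 0.064 m and z of each of brass0, brass1, brass2, brass3, white0, white1, white2, white3 in the frame of tub below 0.04 m and distance between stick and cradle_foot below 0.02 m and distance between stick_grip and cradle_grip below 0.02 m and horizontal distance between lid and tub below 0.009 m and z of lid in the frame of tub between 0.0395 and 0.0445 m and angle between lid's own z axis and vertical below 0.04 rad and linear speed of each of lid, stick below 0.02 m/s); the robot touches nothing.
It fails at once if a finger touches a bead (over 0.5 N) (contact force between the fingers and brass0 above 0.5 N or contact force between the fingers and brass1 above 0.5 N or contact force between the fingers and brass2 above 0.5 N or contact force between the fingers and brass3 above 0.5 N or contact force between the fingers and white0 above 0.5 N or contact force between the fingers and white1 above 0.5 N or contact force between the fingers and white2 above 0.5 N or contact force between the fingers and white3 above 0.5 N).
It fails at once if the pliers, the jar or the screwdriver is moved more than 20 mm or the jar is tipped (distance of any of pliers, jar, driver from where it was at the start of the episode above 0.02 m or angle between jar's own z axis and vertical above 0.4 rad).
It also fails if it takes over 72 s, if anything falls off the work surface, if the arm or the gripper's body presses on something with over 40 N, if the wrist force passes 120 N, or if a joint passes its speed limit or range.

ROBOT

A 6-joint arm with a two-finger parallel gripper is mounted at the origin on the work surface. World frame = base frame: x ahead of the robot, y to its left, z up, the work surface at z = 0. Lengths are in m, angles in rad, forces in N, time in s.
With the tool pointing down it reaches from about 0.275 to 0.875 m from the base axis. Payload 12.5 kg.
Tool frame: the origin (TCP) lies on the mounting face of the last link; the fingertips stand 173 mm ahead of it and the grasp point (between the pads) lies 155 mm ahead of it; z points along the fingers, y is the line along which they close (so a half turn about z gives the same grasp; the last joint's range is limited). The gripper opens to 85 mm and grips with 20 to 120 N. Pads are 22 mm wide; open, the fingers measure 114 mm over their backs; the gripper's body (76 mm by 85 mm) begins 54 mm behind the grasp point. The pads swing forward as they close: fully open they stand 13 mm farther back than shut.
Start: joints at [-1.422, 0.351, 1.652, -0, 1.139, -0.085], TCP at [0.127, -0.535, 0.405] pointing down, gripper open.
Joint ranges: [-2.75, 2.75], [-0.79, 2.1], [0.01, 2.65], [-1.57, 4.71], [0.07, 3.14], [-2.87, 2.87]. Speed limits (rad/s): [2.22, 2.22, 2.79, 3.14, 3.14, 3.14].

INTERFACE

Orientations are given as a rotation vector (axis times angle).
In Python, from plant import bot gives the robot as it stands.
- The arm moves only by the shell command python3 -m pendant 'ROWS' [FORCE]. ROWS is text: rows parted by semicolons, each of 7 numbers parted by spaces: the turn, a rotation vector about the world's x, y, z scaled (see below), then the shift along the world's x, y, z scaled (see below), then the opening, from 0 (shut) to 1 (fully open). In form: rx ry rz dx dy dz hand; .... A call has 1 to 12 rows; each row is the pose to reach, as a shift and turn from the pose commanded when the call began; what a row does not reach only later rows make up. The controller multiplies each number of a shift by 0.08 m and each number of a turn by 90 degrees. A row lasts 1/10 s, in which the tool goes at most 50 mm and 8.59 degrees, less where a joint would pass 70% of its speed; a pose out of reach is approached as far as the arm can. A call with a number of a shift or a turn outside -1 to 1 is refused whole. A call with a gripper value outside its range is refused whole. The fingers move at their own pace and stop on an object; FORCE is the grip in N (left out, the last holds). Time passes only in rows, so rows that repeat a pose let the fingers close. It gives the time, the measured TCP pose, the force, the opening and the grip force at its end, in the units of the state.
- bot.observe(): the state, without advancing time (a new reading comes with each control period).
- bot.get_image(name): name is "scene" or "top" or "wrist"; returns the picture (384x512x3 uint8, red, green, blue); there is no depth.
- bot.camera_model(name): a dict with "fx", "fy", "cx", "cy" (pixels), "dist_coeffs" ([k1, k2, p1, p2, k3] as OpenCV has them; the pictures are not rectified), "rvec" (rotation vector, rad) and "tvec" (3), from world to camera coordinates, as OpenCV has them; the wrist camera has in their place "tool_from_camera" (4x4, takes a point from camera to tool coordinates, whose origin is the TCP and whose axes are the flange's). Camera axes: x right, y down, z forward; pixel columns grow to the right and rows downward; lengths in m; the calibration is good to about 2 mm. A picture is of the moment at which its call begins: read the wrist's pose just before it. camera_model takes no time and is no camera call.
- bot.job_done(): hands the job in; it is judged then, once.
The state is a dict: "time": time; "joint_pos": joint angles; "qvel": joint speeds; "tau": joint torques, N m; "position": TCP position; "tool_rot": TCP orientation; "ft_force": force on the tool from outside, world axes, zero at the start; "moment": the same for the moment, N m; "opening": finger opening in m; "finger_force": force on a finger pad.
Only numpy, scipy, OpenCV 4.12 (cv2) and the standard library are available. Lean on these libraries where they do the work, as an engineer would, in place of code of your own. Each camera call takes 0.05 s, during which the arm holds its last target. There are 200 camera calls.

## Working session

There is one attempt and no reset: what is moved stays moved. The work goes in short steps, Python scripts to look and compute and a shell command to move; the robot and the scene stay as the last step left them, time stands still between calls to the robot, and variables do not carry over. Pictures are saved under pics/ and viewed, at most 10 in all, crops included, and the job is handed in when it is done.

```bash
ls; mkdir -p pics
python3 - <<'E'
from plant import bot
import cv2,numpy as np
a=bot.get_image("scene");b=bot.get_image("top")
cv2.imwrite("pics/s0.png",a[...,::-1]);cv2.imwrite("pics/t0.png",b[...,::-1])
print(bot.observe())
for n in("scene","top","wrist"):print(bot.camera_model(n))
E
```

```text
pics
{'time': 0.1, 'joint_pos': array([-1.42159350e+00,  3.51196834e-01,  1.65232734e+00,  2.96522272e-05,
        1.13910530e+00, -8.45925419e-02]), 'qvel': array([ 0.00245509, -0.00254726, -0.00156414, -0.00117195,  0.00055478,
       -0.00234638]), 'tau': array([ 2.40033347e-03, -5.06829071e+01, -2.91875106e+01,  2.00387478e-05,
        2.69053133e-03, -2.40290518e-05]), 'position': array([ 0.12743485, -0.53492526,  0.40421668]), 'tool_rot': array([-3.11912425e+00, -3.66268741e-01,  1.03285138e-05]), 'ft_force': array([-0.10796414,  0.10085781,  0.20935644]), 'moment': array([0.025799  , 0.01422147, 0.01115678]), 'finger_force': 0.0, 'opening': 0.08555741900328602}
{'fx': 353.59357086353157, 'fy': 353.59357086353157, 'cx': 252.4624682729026, 'cy': 197.1038878230472, 'dist_coeffs': array([0.03085118, 0.        , 0.        , 0.        , 0.        ]), 'rvec': array([ 2.27324233,  0.4904555 , -0.21883886]), 'tvec': array([-0.58669183, -0.02920352,  1.06533487])}
{'fx': 385.52201963648207, 'fy': 385.52201963648207, 'cx': 260.81127197363435, 'cy': 188.48474498082368, 'dist_coeffs': array([-0.13260069,  0.        ,  0.        ,  0.        ,  0.        ]), 'rvec': array([ 2.12028983, -2.10318067,  0.21374682]), 'tvec': array([0.05541015, 0.61702101, 0.95720815])}
{'fx': 285.33369354111954, 'fy': 285.33369354111954, 'cx': 254.22270568019823, 'cy': 191.24802298618607, 'dist_coeffs': array([-0.05498055,  0.        ,  0.        ,  0.        ,  0.        ]), 'tool_from_camera': array([[ 1.29964637e-03, -9.49267604e-01, -3.14466733e-01,
         8.11325819e-02],
       [ 9.99999042e-01,  1.38374166e-03, -4.41891096e-05,
         5.55754276e-04],
       [ 4.77088008e-04, -3.14466374e-01,  9.49268493e-01,
         2.95992136e-02],
       [ 0.00000000e+00,  0.00000000e+00,  0.00000000e+00,
         1.00000000e+00]])}
```

View pics/s0.png

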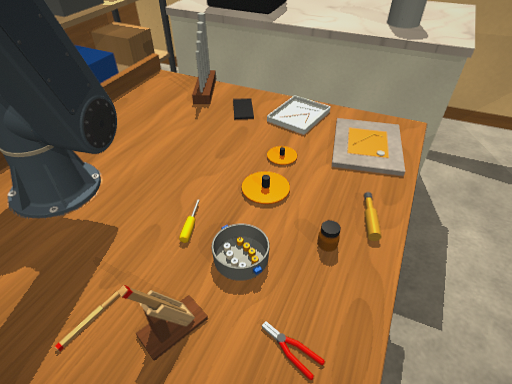

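View pics/t0.png

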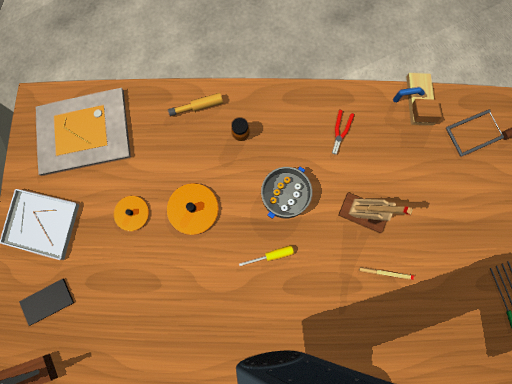

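Top view: larger lid (192,208) and smaller lid (131,213). Sticks: one in the stand with its red end at (407,211), one on the bench at (360–413,272). The tub is at (287,193) with lugs at (304,169) and (271,214), and the stand at (370,211). I'll enlarge and measure to confirm which is which.

```bash
cat > h.py <<'E'
from plant import bot
import cv2,numpy as np
from scipy.spatial.transform import Rotation as R
def cam(n,obs=None):
    m=bot.camera_model(n);K=np.array([[m['fx'],0,m['cx']],[0,m['fy'],m['cy']],[0,0,1.]])
    if n=='wrist':
        T=np.eye(4);T[:3,:3]=R.from_rotvec(obs['tool_rot']).as_matrix();T[:3,3]=obs['position']
        W=np.linalg.inv(T@m['tool_from_camera']);r,t=W[:3,:3],W[:3,3]
    else: r,t=R.from_rotvec(m['rvec']).as_matrix(),np.array(m['tvec'])
    return K,m['dist_coeffs'],r,t
def proj(c,P):
    K,d,r,t=c;return cv2.projectPoints(np.atleast_2d(P).astype(float),cv2.Rodrigues(r)[0],t,K,d)[0][:,0]
def unproj(c,uv,z):
    K,d,r,t=c;uv=np.array(uv,float).reshape(-1,1,2)
    x=cv2.undistortPoints(uv,K,d)[:,0];D=np.c_[x,np.ones(len(x))]@r;o=-r.T@t
    return o+D*((z-o[2])/D[:,2])[:,None]
def grab(n):
    o=bot.observe();return bot.get_image(n),cam(n,o)
E
python3 - <<'E'
from h import *
im=cv2.imread("pics/t0.png");c=cam("top");hsv=cv2.cvtColor(im,cv2.COLOR_BGR2HSV)
def blobs(lo,hi,z,roi,mn=8):
    m=cv2.inRange(hsv,lo,hi);M=np.zeros_like(m);x0,y0,x1,y1=roi;M[y0:y1,x0:x1]=m[y0:y1,x0:x1]
    n,l,s,ce=cv2.connectedComponentsWithStats(M)
    for i in range(1,n):
        if s[i,4]>=mn:print(s[i],ce[i].round(1),unproj(c,ce[i],z)[0].round(4))
print('orange')
m=cv2.inRange(hsv,(14,200,150),(25,255,255))
for cn in cv2.findContours(m[160:260,100:230],0,2)[0]:
    if len(cn)>20:
        (x,y),r=cv2.minEnclosingCircle(unproj(c,cn[:,0]+[100,160],.014)[:,:2].astype(np.float32));print(x,y,r)
print('blue');blobs((100,120,60),(130,255,255),.042,(250,150,330,240))
print('red');blobs((0,150,80),(6,255,255),.19,(340,150,430,300))
print('sticks');print(unproj(c,[[360,268],[413,277]],.008))
print(unproj(c,[[287,193]],.03),unproj(c,[[350,195],[339,217],[381,232]],.012))
cv2.imwrite("pics/c1.png",cv2.resize(im[150:290,255:425],None,fx=4.2,fy=4.2,interpolation=cv2.INTER_CUBIC))
s=cv2.imread("pics/s0.png");cv2.imwrite("pics/c2.png",cv2.resize(s[220:365,50:280],None,fx=3.4,fy=3.4,interpolation=cv2.INTER_CUBIC))
E
```

```text
orange
0.5549544095993042 0.42338600754737854 0.05024861544370651
0.5697696208953857 0.25033804774284363 0.07241106778383255
blue
[298 167   7   5  19] [301.2 168.9] [ 0.6766 -0.0497  0.042 ]
[268 211   7   7  29] [270.8 214.3] [0.5507 0.0332 0.042 ]
red
[403 206   5   8  23] [405.3 209.7] [ 0.5425 -0.2772  0.19  ]
[411 275   3   5  13] [412. 277.] [ 0.3879 -0.2848  0.19  ]
sticks
[[ 0.40956407 -0.21069183  0.008     ]
 [ 0.38351129 -0.35867691  0.008     ]]
[[ 0.61151182 -0.0110838   0.03      ]] [[ 0.61065661 -0.18864626  0.012     ]
 [ 0.54865647 -0.1556726   0.012     ]
 [ 0.50726369 -0.27197942  0.012     ]]
```

View pics/c1.png

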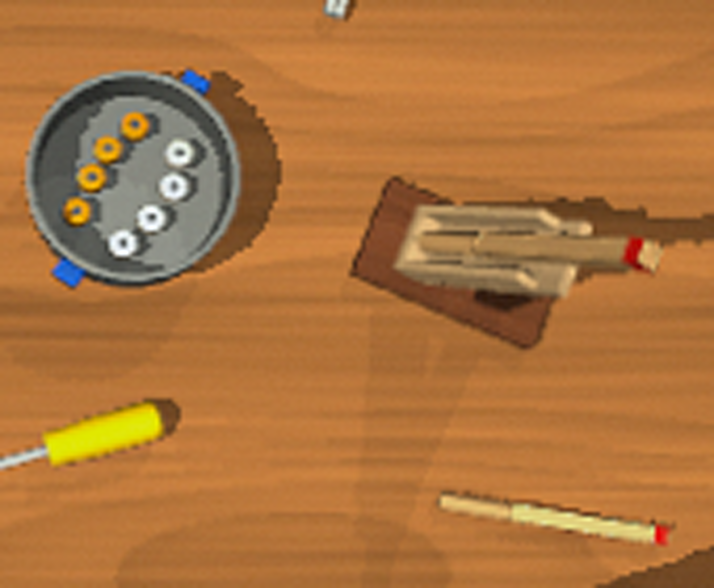

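View pics/c2.png

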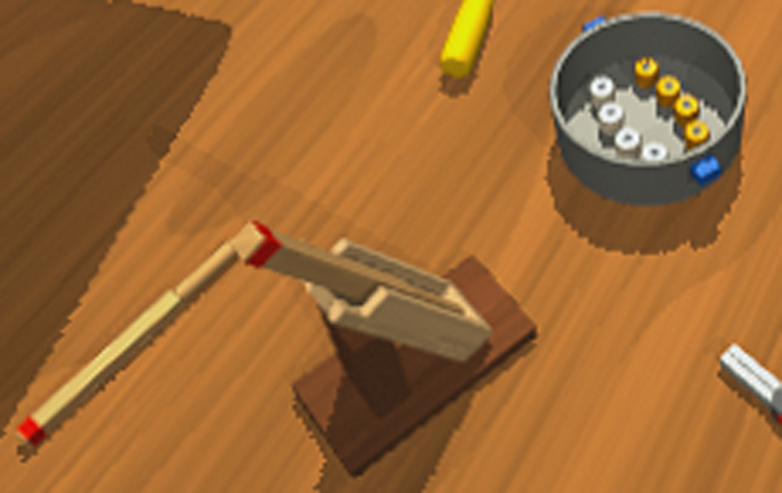

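The enlarged crop settles it. The stick in the stand is the long one with the thick handle. The bench one measures about 150 mm, so it is the decoy. The large lid has radius 72, which matches; the other has radius 50. Next I fit the stand's pose.

```bash
cat > fit.py <<'E'
from h import *
from scipy.optimize import least_squares
ct,cs=cam("top"),cam("scene")
T=lambda p:np.array(p)/4.2+[255,150]-.4
S=lambda p:np.array(p)/3.4+[50,220]-.35
corn=np.array([[x,y,z] for x in(-.06,.07) for y in(-.035,.035) for z in(0,.012)])
s27,c27=np.sin(np.radians(27)),np.cos(np.radians(27))
def W(p,X):
    r=R.from_euler('z',p[2]).as_matrix();return np.atleast_2d(X)@r.T+[p[0],p[1],0]
axis=lambda d:np.array([.035-d*s27,0,.022+d*c27])
def ext(q,d):return q[np.argmax(q@np.array(d))]
def res(p):
    t=proj(ct,W(p,corn));s=proj(cs,W(p,corn));r=[]
    r+=list(ext(t,(-1,.3))-T((352,273)))+list(ext(t,(-.5,-1))-T((395,178)))+list(ext(t,(.3,1))-T((530,347)))
    r+=list(ext(s,(-1,0))-S((293,388)))+list(ext(s,(-.1,1))-S((355,473)))+list(ext(s,(1,.2))-S((537,330)))+list(ext(s,(0,-1))-S((473,257)))
    r+=list(proj(ct,W(p,axis(.2)))[0]-T((653,258)))
    return np.array(r)
o=least_squares(res,[.55,-.23,1.15],loss='soft_l1',x_scale=[.01,.01,.1],diff_step=1e-4)
p=o.x;print(p,np.degrees(p[2]));print(res(p).round(1))
g=W(p,axis(.165))[0];f=W(p,axis(0))[0];u=(W(p,axis(1))-W(p,axis(0)))[0]
print('foot',f,'grip',g,'dir',u,'TCP',g+.155*u)
y=W(p,[0,1,0])[0]-W(p,[0,0,0])[0]
z=-u;Rm=np.c_[np.cross(y,z),y,z];Rm2=np.c_[np.cross(-y,z),-y,z]
ob=bot.observe();R0=R.from_rotvec(ob['tool_rot'])
for M in(Rm,Rm2):
    d=(R.from_matrix(M)*R0.inv()).as_rotvec();print('turn',d/(np.pi/2),np.degrees(np.linalg.norm(d)))
print('shift',(g+.155*u-ob['position'])/.08)
b=[(134,126),(108,149),(92,178),(77,211)];w=[(180,153),(174,186),(151,217),(124,243)]
tub=np.array([.6137,-.0083]);a=np.radians(-33.4);x=np.array([np.cos(a),np.sin(a)]);yy=np.array([-x[1],x[0]])
for P in b+w:
    q=unproj(ct,T(P),.022)[0,:2]-tub;print(P,(q+tub).round(3),'tubframe',(q@x).round(3),(q@yy).round(3))
E
python3 fit.py
```

```text
[ 0.56296213 -0.23280809  1.17728288] 67.45334039610084
[-0.7 -0.2 -1.3 -1.  -0.1  0.1 -1.5 -1.2 -0.2  2.3 -0.   1.  -1.1 -1.8
 -0.2 -1.6]
foot [ 0.57638238 -0.20048322  0.022     ] grip [ 0.54765981 -0.26966622  0.16901608] dir [-0.17407616 -0.41929091  0.89100652] TCP [ 0.52067801 -0.33465631  0.30712209]
turn [ 0.28030179  0.23979859 -1.36823666] 127.53809825970833
turn [ 0.20126224 -0.23731171  0.58900844] 59.95339569965498
shift [ 4.9155395   2.50336181 -1.21368243]
(134, 126) [ 0.651 -0.01 ] tubframe 0.032 0.019
(108, 149) [0.635 0.007] tubframe 0.01 0.024
(92, 178) [0.616 0.017] tubframe -0.012 0.022
(77, 211) [0.594 0.027] tubframe -0.036 0.019
(180, 153) [ 0.633 -0.041] tubframe 0.034 -0.016
(174, 186) [ 0.611 -0.036] tubframe 0.013 -0.025
(151, 217) [ 0.59  -0.021] tubframe -0.013 -0.024
(124, 243) [ 0.573 -0.004] tubframe -0.037 -0.019
```

```bash
for i in 1 2 3 4; do :; done
python3 -m pendant '0.02 -0.024 0.059 0.47 0.2 0 1;0.04 -0.047 0.118 0.94 0.4 0 1'
python3 -m pendant '0.02 -0.024 0.059 0.47 0.2 0 1;0.04 -0.047 0.118 0.94 0.4 0 1'
python3 -m pendant '0.02 -0.024 0.059 0.47 0.2 0 1;0.04 -0.047 0.118 0.94 0.4 0 1'
python3 -m pendant '0.02 -0.024 0.059 0.47 0.2 0 1;0.04 -0.047 0.118 0.94 0.4 0 1'
python3 -m pendant '0.02 -0.024 0.059 0.47 0.2 0 1;0.04 -0.047 0.118 0.94 0.38 -0.1 1;0.04 -0.047 0.118 0.94 0.38 -0.1 1;0.04 -0.047 0.118 0.94 0.38 -0.1 1'
python3 - <<'E'
from h import *
im,c=grab("wrist");im=im[...,::-1].copy()
import io,contextlib
with contextlib.redirect_stdout(io.StringIO()):
    import fit
print(bot.observe()['joint_pos'].round(2))
for P in fit.corn[[1,3,5,7]]:cv2.circle(im,tuple(proj(c,fit.W(fit.p,P))[0].round().astype(int)),3,(0,255,0),1)
for d in(0,.13,.165,.2):cv2.circle(im,tuple(proj(c,fit.W(fit.p,fit.axis(d)))[0].round().astype(int)),3,(255,0,255),1)
cv2.imwrite("pics/w1.png",im)
ob=bot.observe();R0=R.from_rotvec(ob['tool_rot'])
d=(R.from_matrix(fit.Rm2)*R0.inv()).as_rotvec()
print('turn',d/(np.pi/2),'shift',(fit.g+.155*fit.u-ob['position'])/.08, ob['position'])
E
```

```text
time: 0.3
position: [0.203, -0.5027, 0.4044]
tool_rot: [-3.016, -0.644, -0.127]
ft_force: [1.4, -0.4, 0.4]
opening: 0.0854
finger_force: 0.0
time: 0.5
position: [0.2791, -0.4702, 0.4045]
tool_rot: [-2.884, -0.907, -0.246]
ft_force: [0.1, -0.6, 0.2]
opening: 0.0855
finger_force: 0.0
time: 0.7
position: [0.3544, -0.4381, 0.4045]
tool_rot: [-2.727, -1.149, -0.358]
ft_force: [0.9, -0.9, -0.0]
opening: 0.0853
finger_force: 0.0
time: 0.9
position: [0.4297, -0.4061, 0.4044]
tool_rot: [-2.548, -1.373, -0.464]
ft_force: [-0.4, -0.7, 0.6]
opening: 0.0855
finger_force: 0.0
time: 1.3
position: [0.5038, -0.3762, 0.3958]
tool_rot: [-2.351, -1.572, -0.558]
ft_force: [-0.4, 1.0, -0.4]
opening: 0.0855
finger_force: 0.0
[-0.78  0.53  1.42  0.44  1.39 -0.51]
turn [ 0.00241486 -0.00144671 -0.00029424] shift [ 0.21862001  0.52537677 -1.11501001] [ 0.50318841 -0.37668645  0.39632289]
```

View pics/w1.png

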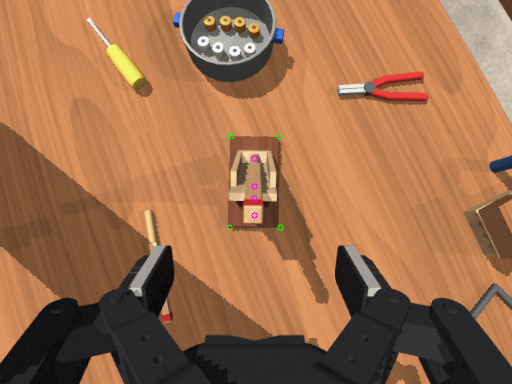

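The wrist view shows the fitted stand corners and stick axis (254,158–215) lying right on the real ones. I descend along the stick axis and grip.

```bash
python3 -m pendant '0.002 -0.001 0 0.06 0.14 -0.3 1;0.002 -0.001 0 0.12 0.28 -0.6 1;0.002 -0.001 0 0.165 0.4 -0.85 1;0.002 -0.001 0 0.22 0.525 -1 1'
python3 -m pendant '0 0 0 0 0 -0.115 1;0 0 0 0 0 -0.115 0.1;0 0 0 0 0 -0.115 0;0 0 0 0 0 -0.115 0;0 0 0 0 0 -0.115 0;0 0 0 0 0 -0.115 0;0 0 0 0 0 -0.115 0;0 0 0 0 0 -0.115 0' 50
```

```text
time: 1.75
position: [0.5201, -0.3348, 0.3156]
tool_rot: [-2.351, -1.568, -0.563]
ft_force: [-0.2, 0.5, -0.0]
opening: 0.0854
finger_force: 0.0
time: 2.55
position: [0.521, -0.3348, 0.308]
tool_rot: [-2.35, -1.571, -0.564]
ft_force: [-2.9, -1.8, 6.2]
opening: 0.0135
finger_force: 49.3
```

```bash
python3 -m pendant '0 0 0 0 0 0.2 0;0 0 0 0 0 0.5 0;0 0 0 0 0 1 0'
python3 -m pendant '0 0 0 0 0 0.4 0;0 0 0 0 0.2 0.9 0;-0.08 0.033 0 0.15 0.6 0.9 0;-0.16 0.066 0 0.3 1 0.9 0;-0.24 0.1 0 0.3 1 0.9 0;-0.277 0.115 0 0.3 1 0.9 0;-0.277 0.115 0 0.3 1 0.9 0'
python3 -m pendant '0 0 0 0.2 0.5 0 0;0 0 0 0.4 1 0 0'
python3 -m pendant '0 0 0 0.2 0.5 0 0;0 0 0 0.3 1 0 0'
python3 -m pendant '0 0 0 0.08 0.5 0 0;0 0 0 0.16 1 0 0;0 0 0 0.16 1.0 0 0;0 0 0 0.16 1.0 0 0'
python3 - <<'E'
from h import *
o=bot.observe();print(o['position'],o['joint_pos'].round(2),R.from_rotvec(o['tool_rot']).as_matrix()[:,2].round(3),o['opening'])
im=bot.get_image("scene")[...,::-1];cv2.imwrite("pics/s2.png",cv2.resize(im[60:320,100:360],None,fx=2.3,fy=2.3))
E
```

```text
time: 2.85
position: [0.5208, -0.3343, 0.3872]
tool_rot: [-2.348, -1.568, -0.562]
ft_force: [0.7, -0.2, -0.3]
opening: 0.0132
finger_force: 48.7
time: 3.55
position: [0.5452, -0.2538, 0.4604]
tool_rot: [2.61, 1.746, -0.001]
ft_force: [-0.2, -0.6, -0.1]
opening: 0.0135
finger_force: 48.7
time: 3.75
position: [0.577, -0.1744, 0.46]
tool_rot: [-2.613, -1.741, -0.003]
ft_force: [1.0, 0.8, -1.3]
opening: 0.014
finger_force: 48.7
time: 3.95
position: [0.6016, -0.0932, 0.4598]
tool_rot: [-2.612, -1.744, -0.003]
ft_force: [0.7, 0.3, -0.7]
opening: 0.013
finger_force: 48.7
time: 4.35
position: [0.6138, -0.0142, 0.4598]
tool_rot: [-2.61, -1.746, -0.001]
ft_force: [0.9, -0.2, -0.2]
opening: 0.0133
finger_force: 48.8
[ 0.61381594 -0.01419814  0.45977705] [-0.1   0.42  1.41  0.    1.31  0.29] [ 0.     0.001 -1.   ] 0.013321921446279606
```

View pics/s2.png

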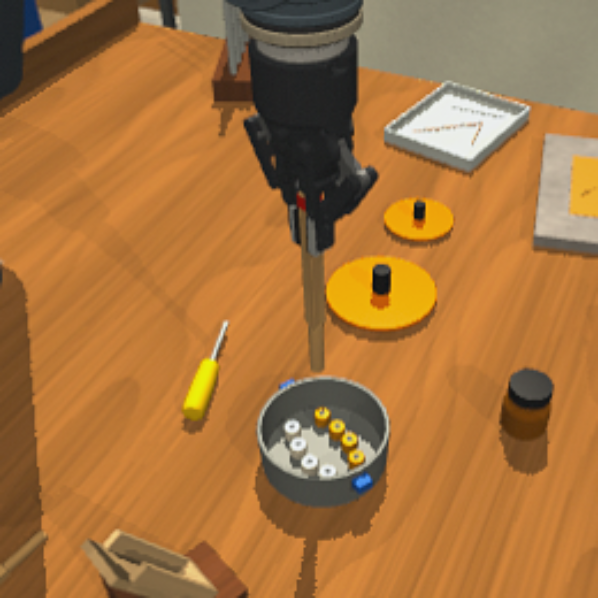

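```bash
python3 - <<'E'
from h import *
c=cam("scene");o=bot.observe()['position']
for z in(.139,.145):print(z,proj(c,[[o[0],o[1],z],[.6137,-.0083,.05]]))
print([np.array(p)/2.3+[100,60] for p in((317,372),(323,418))])
E
python3 -m pendant '0 0 0 0 0.074 -0.2 0;0 0 0 0 0.074 -0.4 0;0 0 0 0 0.074 -0.6 0;0 0 0 0 0.074 -0.8 0;0 0 0 0 0.074 -0.8 0'
```

```text
0.139 [[236.6968984  219.37437627]
 [239.17613385 243.50705909]]
0.145 [[236.60599192 217.46344523]
 [239.17613385 243.50705909]]
[array([237.82608696, 221.73913043]), array([240.43478261, 241.73913043])]
time: 4.9
position: [0.6134, -0.0101, 0.3936]
tool_rot: [-2.612, -1.742, 0.004]
ft_force: [-0.0, 0.3, -0.3]
opening: 0.0135
finger_force: 48.8
```

```bash
python3 -m pendant '0 0 0 0 0.01 -0.2 0;0 0 0 0 0.02 -0.4 0;0 0 0 0 0.02 -0.6 0;0 0 0 0 0.02 -0.75 0;0 0 0 0 0.02 -0.75 0'
python3 -m pendant '0 0 0 0.1 0.157 0 0;0 0 0 0.204 0.314 0 0;0 0 0 0.084 0.365 0 0;0 0 0 -0.046 0.372 0 0;0 0 0 -0.17 0.334 0 0;0 0 0 -0.274 0.256 0 0;0 0 0 -0.345 0.147 0 0;0 0 0 -0.374 0.02 0 0;0 0 0 -0.359 -0.11 0 0;0 0 0 -0.299 -0.226 0 0;0 0 0 -0.204 -0.314 0 0;0 0 0 -0.084 -0.365 0 0'
python3 - <<'E'
from h import *
for n,(y0,y1,x0,x1) in dict(top=(150,235,240,340),scene=(210,290,190,290)).items():
    im=bot.get_image(n)[y0:y1,x0:x1,::-1];cv2.imwrite(f"pics/{n}3.png",cv2.resize(im,(400,340)))
cv2.imwrite("pics/m3.png",np.hstack([cv2.imread("pics/top3.png"),cv2.imread("pics/scene3.png")]))
E
```

```text
time: 5.4
position: [0.6137, -0.0077, 0.3346]
tool_rot: [-2.612, -1.744, 0.003]
ft_force: [0.5, -0.0, -0.2]
opening: 0.0134
finger_force: 48.8
time: 6.6
position: [0.608, -0.0372, 0.3354]
tool_rot: [2.612, 1.745, -0.0]
ft_force: [-0.2, 0.0, -0.8]
opening: 0.0132
finger_force: 48.8
```

View pics/m3.png

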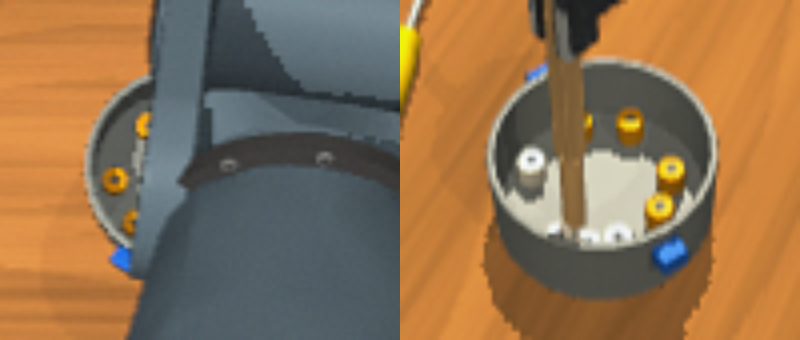

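```bash
python3 -m pendant '0 0 0 0.133 -0.032 0 0;0 0 0 0.293 -0.045 0 0;0 0 0 0.457 0.017 0 0;0 0 0 0.59 0.149 0 0;0 0 0 0.633 0.336 0 0;0 0 0 0.611 0.526 0 0;0 0 0 0.523 0.696 0 0;0 0 0 0.383 0.826 0 0;0 0 0 0.207 0.9 0 0;0 0 0 0.017 0.911 0 0;0 0 0 -0.165 0.855 0 0;0 0 0 -0.318 0.74 0 0'
python3 - <<'E'
from h import *
for n,(y0,y1,x0,x1) in dict(top=(150,235,240,340),scene=(210,290,190,290)).items():
    im=bot.get_image(n)[y0:y1,x0:x1,::-1];cv2.imwrite(f"pics/{n}4.png",cv2.resize(im,(400,340)))
cv2.imwrite("pics/m4.png",np.hstack([cv2.imread("pics/top4.png"),cv2.imread("pics/scene4.png")]))
E
```

```text
time: 7.9
position: [0.5813, 0.0236, 0.3366]
tool_rot: [2.606, 1.745, 0.007]
ft_force: [9.9, -4.5, 0.5]
opening: 0.0136
finger_force: 54.9
```

View pics/m4.png

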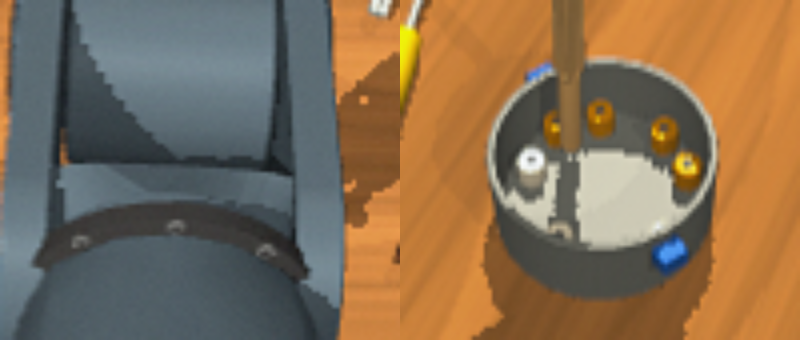

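```bash
cat > beads.py <<'E'
from h import *
import sys
tub=np.array([.6137,-.0083]);a=np.radians(-33.4);x=np.array([np.cos(a),np.sin(a)]);yy=np.array([-x[1],x[0]])
for n in sys.argv[1:]:
    im,c=grab(n);hsv=cv2.cvtColor(im,cv2.COLOR_RGB2HSV);cv2.imwrite(f"pics/b_{n}_{bot.observe()['time']:.2f}.png",im[...,::-1])
    tm=np.zeros(im.shape[:2],np.uint8);th=np.linspace(0,2*np.pi,40)
    cv2.fillPoly(tm,[proj(c,np.c_[tub[0]+.064*np.cos(th),tub[1]+.064*np.sin(th),0*th+.024]).round().astype(np.int32)],255)
    for k,lo,hi in(('brass',(14,170,90),(28,255,255)),('white',(0,0,205),(180,40,255))):
        m=cv2.inRange(hsv,lo,hi)&tm;N,l,s,ce=cv2.connectedComponentsWithStats(m)
        for i in range(1,N):
            if s[i,4]>5:
                q=unproj(c,ce[i],.022)[0,:2]-tub;print(n,k,s[i,4],ce[i].round(),'tub xy mm',(1e3*q@x).round(),(1e3*q@yy).round())
q=bot.observe()['position'][:2]-tub;print('stick',(1e3*q@x).round(),(1e3*q@yy).round())
E
python3 beads.py wrist scene
```

```text
wrist brass 143 [291. 143.] tub xy mm -12.0 52.0
wrist brass 129 [320. 149.] tub xy mm 18.0 52.0
wrist brass 167 [254. 162.] tub xy mm -45.0 26.0
wrist brass 161 [242. 184.] tub xy mm -52.0 0.0
wrist white 10 [260. 143.] tub xy mm -43.0 46.0
wrist white 177 [341. 192.] tub xy mm 52.0 11.0
wrist white 6 [246. 212.] tub xy mm -42.0 -30.0
wrist white 159 [322. 224.] tub xy mm 43.0 -29.0
wrist white 40 [296. 230.] tub xy mm 16.0 -41.0
scene brass 44 [240. 238.] tub xy mm -36.0 22.0
scene brass 26 [228. 240.] tub xy mm -46.0 -7.0
scene brass 43 [256. 242.] tub xy mm -4.0 49.0
scene brass 46 [261. 250.] tub xy mm 26.0 46.0
scene white 25 [222. 247.] tub xy mm -32.0 -30.0
scene white 293 [246. 255.] tub xy mm 17.0 7.0
scene white 61 [225. 256.] tub xy mm -6.0 -37.0
stick -44.0 9.0
```

```bash
python3 -m pendant '0 0 0 -0.04 -0.08 0 0;0 0 0 -0.086 -0.168 0 0;0 0 0 -0.105 -0.235 0 0;0 0 0 -0.123 -0.301 0 0;0 0 0 -0.124 -0.37 0 0;0 0 0 -0.124 -0.44 0 0;0 0 0 -0.05 -0.44 0 0;0 0 0 0.05 -0.42 0 0;0 0 0 0.05 -0.42 0 0'
python3 beads.py wrist
```

```text
time: 9.0
position: [0.5865, -0.0105, 0.3352]
tool_rot: [2.611, 1.746, -0.001]
ft_force: [-1.0, 0.3, -1.1]
opening: 0.0131
finger_force: 49.0
wrist brass 183 [277. 112.] tub xy mm -12.0 53.0
wrist brass 126 [307. 119.] tub xy mm 18.0 52.0
wrist brass 200 [239. 133.] tub xy mm -45.0 26.0
wrist brass 156 [226. 167.] tub xy mm -52.0 -10.0
wrist white 193 [330. 166.] tub xy mm 52.0 11.0
wrist white 143 [240. 199.] tub xy mm -32.0 -42.0
wrist white 181 [311. 201.] tub xy mm 43.0 -29.0
wrist white 86 [287. 206.] tub xy mm 19.0 -39.0
stick -22.0 -17.0
```

```bash
python3 -m pendant '0 0 0 0.106 0.23 0 0;0 0 0 -0.02 0.357 0 0;0 0 0 -0.02 0.357 0 0;0 0 0 -0.157 0.329 0 0;0 0 0 -0.185 0.241 0 0;0 0 0 -0.185 0.241 0 0;0 0 0 0.051 0.146 0 0;0 0 0 0.33 0 0 0;0 0 0 0.607 -0.146 0 0;0 0 0 0.719 -0.294 0 0;0 0 0 0.719 -0.294 0 0;0 0 0 0.854 -0.249 0 0'
python3 -m pendant '0 0 0 0.02 0.077 0 0;0 0 0 0.02 0.077 0 0;0 0 0 -0.25 0.18 0 0;0 0 0 -0.508 0.275 0 0;0 0 0 -0.508 0.275 0 0;0 0 0 -0.508 0.275 0 0'
python3 beads.py wrist
```

```text
time: 10.25
position: [0.6526, -0.0312, 0.3351]
tool_rot: [-2.611, -1.743, 0.005]
ft_force: [-8.5, 1.8, 3.4]
opening: 0.0131
finger_force: 51.7
time: 10.85
position: [0.6129, -0.0084, 0.3359]
tool_rot: [2.611, 1.746, 0.0]
ft_force: [-0.3, 0.3, -0.5]
opening: 0.0132
finger_force: 49.2
wrist brass 167 [253. 125.] tub xy mm -12.0 53.0
wrist brass 101 [283. 130.] tub xy mm 19.0 54.0
wrist brass 196 [216. 145.] tub xy mm -44.0 26.0
wrist brass 117 [204. 183.] tub xy mm -50.0 -15.0
wrist white 192 [306. 172.] tub xy mm 51.0 17.0
wrist white 167 [219. 210.] tub xy mm -31.0 -41.0
wrist white 9 [294. 208.] tub xy mm 48.0 -24.0
wrist white 28 [284. 212.] tub xy mm 38.0 -30.0
wrist white 81 [268. 218.] tub xy mm 24.0 -40.0
stick -0.0 -0.0
```

```bash
python3 -m pendant '0 0 0 0 0 0.3 0;0 0 0 0 0 0.65 0;0 0 0 0 0 1 0'
python3 -m pendant '0 0 0 0 0 0.4 0;0 0 0 -0.1 -0.4 0.7 0;0 0 0 -0.3 -1 0.7 0'
python3 -m pendant '0 0 0 -0.15 -0.5 0 0;0 0 0 -0.3 -1 0 0'
python3 -m pendant '0 0 0 -0.15 -0.5 0 0;0 0 0 -0.3 -1 0 0'
python3 -m pendant '0.08 -0.033 0 -0.1 -0.4 0 0;0.16 -0.066 0 -0.25 -0.8 0 0;0.24 -0.1 0 -0.25 -1 0 0;0.277 -0.115 0 -0.25 -1 0 0;0.277 -0.115 0 -0.25 -1 0 0;0.277 -0.115 0 -0.25 -1 0 0'
python3 - <<'E'
from h import *
import io,contextlib
with contextlib.redirect_stdout(io.StringIO()): import fit
o=bot.observe()
print(o['tool_rot'],(np.array([.521,-.3348,.308])-o['position'])/.08)
d=(R.from_rotvec([-2.35,-1.571,-.564])*R.from_rotvec(o['tool_rot']).inv()).as_rotvec()/(np.pi/2);print(d)
Rm=R.from_rotvec(o['tool_rot']).as_matrix();q=o['position']+Rm@[0,0,.321]
im=bot.get_image("scene")[...,::-1].copy();c=cam("scene")
cv2.circle(im,tuple(proj(c,q)[0].round().astype(int)),2,(255,0,255),1)
cv2.imwrite("pics/s5.png",cv2.resize(im[150:350,50:310],None,fx=2.9,fy=2.9,interpolation=cv2.INTER_CUBIC))
E
```

```text
time: 11.2
position: [0.6137, -0.0089, 0.4163]
tool_rot: [2.612, 1.745, -0.001]
ft_force: [0.7, 0.8, -0.6]
opening: 0.0136
finger_force: 49.2
time: 11.5
position: [0.5902, -0.0878, 0.4751]
tool_rot: [2.605, 1.747, 0.007]
ft_force: [1.0, -1.0, -1.1]
opening: 0.0135
finger_force: 49.2
time: 11.7
position: [0.5651, -0.1699, 0.4718]
tool_rot: [2.611, 1.745, 0.0]
ft_force: [0.6, -1.1, -1.2]
opening: 0.0131
finger_force: 49.2
time: 11.9
position: [0.5411, -0.25, 0.4716]
tool_rot: [2.611, 1.745, -0.0]
ft_force: [1.3, 0.7, -0.5]
opening: 0.0132
finger_force: 49.2
time: 12.5
position: [0.5217, -0.3282, 0.4713]
tool_rot: [-2.351, -1.571, -0.562]
ft_force: [0.7, -0.0, -0.0]
opening: 0.0134
finger_force: 49.2
[-2.35142526 -1.57142664 -0.56154913] [-0.00827628 -0.08249953 -2.04184642]
[ 0.0011302  -0.00067496  0.0001516 ]
```

View pics/s5.png

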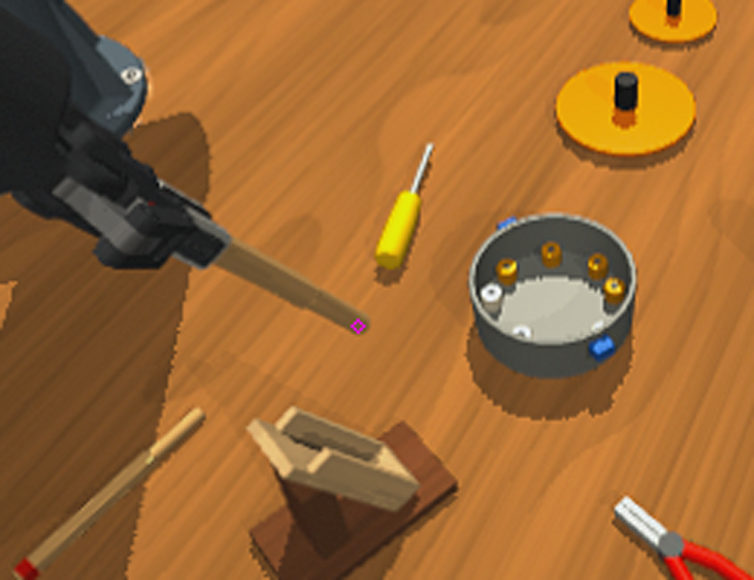

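The predicted foot (358,326) coincides with the stick's foot, so it hasn't slipped. I lower it into the stand.

```bash
python3 -m pendant '0.001 -0.001 0 -0.008 -0.082 -0.3 0;0.001 -0.001 0 -0.008 -0.082 -0.65 0;0.001 -0.001 0 -0.008 -0.082 -1 0'
python3 -m pendant '0 0 0 0 0 -0.25 0;0 0 0 0 0 -0.5 0;0 0 0 0 0 -0.7 0;0 0 0 0 0 -0.85 0;0 0 0 0 0 -0.95 0;0 0 0 0 0 -1 0;0 0 0 0 0 -1 0'
python3 -m pendant '0 0 0 0 0 -0.02 0;0 0 0 0 0 -0.02 0'
```

```text
time: 12.85
position: [0.5211, -0.3341, 0.391]
tool_rot: [-2.35, -1.573, -0.565]
ft_force: [0.1, 0.2, -0.6]
opening: 0.0133
finger_force: 49.1
time: 13.55
position: [0.521, -0.3346, 0.3114]
tool_rot: [-2.349, -1.571, -0.567]
ft_force: [-0.3, -0.1, -1.0]
opening: 0.0132
finger_force: 49.1
time: 13.75
position: [0.521, -0.3347, 0.3103]
tool_rot: [-2.349, -1.571, -0.567]
ft_force: [0.5, 0.3, 0.1]
opening: 0.0136
finger_force: 49.1
```

Now release and retreat along the axis: TCP shift along (-0.174,-0.419,0.891).

```bash
python3 -m pendant '0 0 0 0 0 -0.02 0.2;0 0 0 0 0 -0.02 0.5;0 0 0 0 0 -0.02 0.8;0 0 0 0 0 -0.02 1;0 0 0 0 0 -0.02 1;0 0 0 0 0 -0.02 1;0 0 0 0 0 -0.02 1'
python3 -m pendant '0 0 0 -0.05 -0.12 0.25 1;0 0 0 -0.12 -0.28 0.6 1;0 0 0 -0.195 -0.47 1 1'
python3 -m pendant '0 0 0 0 0 0.5 1;0 0 0 0 0 1 1;0 0 0 0 0 1 1'
python3 - <<'E'
from h import *
import io,contextlib
with contextlib.redirect_stdout(io.StringIO()): import fit
im,c=grab("wrist");im=im[...,::-1].copy()
hsv=cv2.cvtColor(im,cv2.COLOR_BGR2HSV)
for d in(0,.13,.165,.2):
    print(d,proj(c,fit.W(fit.p,fit.axis(d)))[0].round(1))
m=cv2.inRange(hsv,(0,150,80),(6,255,255))
N,l,s,ce=cv2.connectedComponentsWithStats(m);print([(s[i],ce[i].round(1)) for i in range(1,N) if s[i,4]>10])
print('band at .19',proj(c,fit.W(fit.p,fit.axis(.19)))[0])
o=bot.observe();print(o['position'],o['tool_rot'])
E
```

```text
time: 14.45
position: [0.5209, -0.3346, 0.3083]
tool_rot: [-2.349, -1.57, -0.567]
ft_force: [0.5, 0.4, 0.3]
opening: 0.0852
finger_force: 0.0
time: 14.75
position: [0.5051, -0.3723, 0.3886]
tool_rot: [-2.348, -1.57, -0.566]
ft_force: [0.5, -0.2, 0.7]
opening: 0.0854
finger_force: 0.0
time: 15.05
position: [0.5054, -0.3724, 0.4742]
tool_rot: [-2.354, -1.577, -0.572]
ft_force: [0.4, -1.0, 0.8]
opening: 0.0853
finger_force: 0.0
0 [251.1 173.2]
0.13 [250.9 200.4]
0.165 [250.8 211.3]
0.2 [250.7 224.8]
[(array([349,  99,  50,  25, 621], dtype=int32), array([374. , 112.4])), (array([244, 213,  16,   7,  74], dtype=int32), array([251.6, 215.5])), (array([174, 303,   9,   8,  50], dtype=int32), array([177.7, 307. ]))]
band at .19 [250.71900983 220.65252859]
[ 0.50526896 -0.37221278  0.47098747] [-2.35171976 -1.57407058 -0.5694513 ]
```

```bash
python3 -m pendant '-0.08 0.033 0 0.05 0.4 0 1;-0.16 0.066 0 0.1 0.8 0 1;-0.24 0.1 0 0.1 1 0 1;-0.277 0.115 0 0.1 1 0 1'
python3 -m pendant '0 0 0 0.05 0.5 0 1;0 0 0 0.1 1 0 1'
python3 -m pendant '0 0 0 0.05 0.5 0 1;0 0 0 0.1 1 0 1'
python3 -m pendant '0 0 0 0.05 0.5 0 1;0 0 0 0.1 1 0 1'
python3 -m pendant '0 0 0 0.05 0.5 0 1;0 0 0 0.1 1 0 1'
python3 -m pendant '0 0 0 0.05 0.5 -0.3 1;0 0 0 0.1 1 -0.5 1'
python3 -m pendant '0 0 0 0.05 0.5 -0.3 1;0 0 0 0.1 1 -0.5 1;0 0 0 0.1 1 -0.5 1;0 0 0 0.1 1 -0.5 1'
cat > lid.py <<'E'
from h import *
for n in("top","wrist"):
    im,c=grab(n);hsv=cv2.cvtColor(im,cv2.COLOR_RGB2HSV)
    m=cv2.inRange(hsv,(14,200,110),(25,255,255))
    for cn in cv2.findContours(m,0,2)[0]:
        if len(cn)>40:
            for z in(.014,.056):
                (x,y),r=cv2.minEnclosingCircle(unproj(c,cn[:,0],z)[:,:2].astype(np.float32));print(n,z,round(x,4),round(y,4),round(r,4))
print(bot.observe()['position'],bot.observe()['tool_rot'],bot.observe()['time'])
E
python3 lid.py
```

```text
time: 15.5
position: [0.5135, -0.29, 0.4674]
tool_rot: [2.608, 1.749, -0.004]
ft_force: [-0.5, 0.3, -0.5]
opening: 0.0855
finger_force: 0.0
time: 15.7
position: [0.5211, -0.2113, 0.4667]
tool_rot: [-2.611, -1.744, -0.001]
ft_force: [0.4, 0.4, -0.0]
opening: 0.0859
finger_force: 0.0
time: 15.9
position: [0.5291, -0.1306, 0.467]
tool_rot: [-2.61, -1.746, -0.001]
ft_force: [1.1, -0.2, 0.3]
opening: 0.0857
finger_force: 0.0
time: 16.1
position: [0.5371, -0.0505, 0.467]
tool_rot: [-2.61, -1.746, -0.001]
ft_force: [1.3, 0.1, 0.2]
opening: 0.0855
finger_force: 0.0
time: 16.3
position: [0.5451, 0.0295, 0.467]
tool_rot: [-2.61, -1.746, -0.0]
ft_force: [0.8, -0.6, 0.2]
opening: 0.0855
finger_force: 0.0
time: 16.5
position: [0.5528, 0.1095, 0.4261]
tool_rot: [-2.61, -1.746, 0.0]
ft_force: [0.7, -0.9, -0.1]
opening: 0.0852
finger_force: 0.0
time: 16.9
position: [0.561, 0.1884, 0.3868]
tool_rot: [-2.609, -1.748, 0.001]
ft_force: [-0.5, -0.6, 0.2]
opening: 0.0857
finger_force: 0.0
[0.56129244 0.18709897 0.38812275] [-2.61174886e+00 -1.74584557e+00 -2.18544898e-03] 17.0
```

```bash
sed -i 's/\[0\]:$/[0]:/; s/,0,2)\[0\]/,0,1)[0]/; s/len(cn)>40/len(cn)>80/' lid.py; python3 lid.py
python3 -m pendant '0 0 0 0.05 0.4 0 1;0 0 0 0.1 0.79 -0.2 1;0 0 0 0.1 0.79 -0.2 1;0 0 0 0.1 0.79 -0.2 1;0 0 0 0.1 0.79 -0.2 1'
python3 lid.py
```

```text
top 0.014 0.5544 0.4258 0.0494
top 0.056 0.5486 0.411 0.0474
[0.56139573 0.18680982 0.38865413] [2.61239417 1.74475141 0.00357302] 17.1
time: 17.6
position: [0.5695, 0.25, 0.3729]
tool_rot: [2.612, 1.745, 0.004]
ft_force: [-0.4, -1.0, 0.3]
opening: 0.0849
finger_force: 0.0
top 0.014 0.5727 0.2396 0.0712
top 0.056 0.5661 0.2323 0.0683
[0.56949555 0.25001104 0.37298702] [2.61239509 1.74461622 0.00432406] 17.7
```

Run:
```python
from h import *
im,c=grab("wrist");hsv=cv2.cvtColor(im,cv2.COLOR_RGB2HSV)
th=np.linspace(0,2*np.pi,16,endpoint=False)
for r in(.03,.06):
  for t in th:
    u=proj(c,[.5698+r*np.cos(t),.2503+r*np.sin(t),.014])[0].round().astype(int)
    if 0<=u[0]<512 and 0<=u[1]<384: print(r,np.degrees(t).round(),u,hsv[u[1],u[0]])
print(proj(c,[.5698,.2503,.05]))
m=cv2.inRange(hsv,(14,180,60),(28,255,255));ys,xs=np.nonzero(m);print(len(xs),xs.min(),xs.max(),ys.min(),ys.max())
N,l,s,ce=cv2.connectedComponentsWithStats(m);i=1+s[1:,4].argmax();print(s[i],ce[i])
cs=cv2.findContours((l==i).astype(np.uint8),0,1)[0][0][:,0]
cs=cs[(cs[:,0]>2)&(cs[:,0]<509)&(cs[:,1]<381)&(cs[:,1]>2)]
P=unproj(c,cs,.014)[:,:2]
from scipy.optimize import least_squares
f=least_squares(lambda p:np.hypot(*(P-p).T)-.072,[.57,.25],loss='cauchy',f_scale=.001);print(len(P),f.x,np.median(abs(f.fun)))
cv2.imwrite("pics/w6.png",im[...,::-1])
```

```text
0.03 0.0 [277 159] [ 15 176 232]
0.03 22.0 [272 151] [ 16 174 232]
0.03 45.0 [263 145] [ 15 172 233]
0.03 68.0 [253 143] [ 15 172 233]
0.03 90.0 [243 145] [ 15 173 233]
0.03 112.0 [235 151] [ 16 174 231]
0.03 135.0 [230 159] [ 14 178 231]
0.03 158.0 [228 169] [ 14 178 231]
0.03 180.0 [230 178] [ 15 176 231]
0.03 202.0 [236 186] [ 15 174 232]
0.03 225.0 [244 191] [ 16 174 231]
0.03 247.0 [253 193] [ 15 177 231]
0.03 270.0 [263 191] [ 12 188 205]
0.03 292.0 [271 186] [ 10 187 195]
0.03 315.0 [276 178] [ 11 188 205]
0.03 338.0 [279 169] [ 15 176 232]
0.06 0.0 [301 150] [ 15 174 232]
0.06 22.0 [290 133] [ 15 175 233]
0.06 45.0 [274 121] [ 16 173 233]
0.06 68.0 [253 117] [ 16 171 233]
0.06 90.0 [233 121] [ 16 170 233]
0.06 112.0 [216 133] [ 16 173 232]
0.06 135.0 [206 150] [ 16 173 232]
0.06 158.0 [203 169] [ 16 174 231]
0.06 180.0 [208 187] [ 15 174 232]
0.06 202.0 [219 202] [ 16 175 232]
0.06 225.0 [235 212] [ 15 172 233]
0.06 247.0 [253 216] [ 15 175 232]
0.06 270.0 [272 212] [ 15 178 232]
0.06 292.0 [288 202] [ 15 176 232]
0.06 315.0 [299 187] [ 15 177 232]
0.06 338.0 [304 169] [ 15 176 232]
[[253.27522873 176.8026551 ]]
94 178 461 52 330
[295 122   4   4   4] [296.5 123.5]
6 [0.56963045 0.25057082] 1.2273913041219164e-05
```

```bash
cat > lidfit.py <<'E'
from h import *
from scipy.optimize import least_squares
import sys
z,x0,y0=map(float,sys.argv[1:4])
im,c=grab("wrist");hsv=cv2.cvtColor(im,cv2.COLOR_RGB2HSV)
m=cv2.inRange(hsv,(13,150,190),(19,205,255))
N,l,s,ce=cv2.connectedComponentsWithStats(m);i=1+s[1:,4].argmax()
cs=max(cv2.findContours((l==i).astype(np.uint8),0,1)[0],key=len)[:,0]
cs=cs[(cs[:,0]>2)&(cs[:,0]<509)&(cs[:,1]<381)&(cs[:,1]>2)]
P=unproj(c,cs,z)[:,:2]
f=least_squares(lambda p:np.hypot(*(P-p[:2]).T)-p[2],[x0,y0,.072],loss='cauchy',f_scale=.001);print(len(P),f.x,np.median(abs(f.fun)))
E
python3 lidfit.py .014 .57 .25
python3 -m pendant '0 0 0 0 0 -0.5 1;0 0 0 0 0 -1 1;0 0 0 0 0 -1 1'
python3 -m pendant '0 0 0 0 0 -0.3 1;0 0 0 0 0 -0.6 1;0 0 0 0 0 -0.6 1'
```

```text
341 [0.57096204 0.24995813 0.07100568] 0.0002902200181505027
time: 18.1
position: [0.5681, 0.2501, 0.2879]
tool_rot: [-2.61, -1.744, 0.01]
ft_force: [-0.4, 0.3, 0.5]
opening: 0.0852
finger_force: 0.0
time: 18.4
position: [0.5691, 0.2507, 0.2436]
tool_rot: [-2.611, -1.746, 0.001]
ft_force: [-0.2, 0.8, -0.8]
opening: 0.0851
finger_force: 0.0
```

```bash
python3 -m pendant '0 0 0 0.02 0 -0.3 1;0 0 0 0.02 0 -0.55 1;0 0 0 0.02 0 -0.65 1;0 0 0 0.02 0 -0.65 1;0 0 0 0.02 0 -0.65 0.2;0 0 0 0.02 0 -0.65 0;0 0 0 0.02 0 -0.65 0;0 0 0 0.02 0 -0.65 0;0 0 0 0.02 0 -0.65 0;0 0 0 0.02 0 -0.65 0' 60
python3 -m pendant '0 0 0 0 0 0.2 0;0 0 0 0 0 0.5 0;0 0 0 0 0 1 0;0 0 0 0 0 1 0'
python3 lidfit.py .094 .57 .25
```

```text
time: 19.4
position: [0.5711, 0.2511, 0.193]
tool_rot: [-2.611, -1.746, -0.004]
ft_force: [-1.0, 0.7, 6.7]
opening: 0.0222
finger_force: 58.6
time: 19.8
position: [0.5721, 0.2514, 0.2782]
tool_rot: [2.61, 1.745, 0.016]
ft_force: [1.3, -0.3, -1.3]
opening: 0.0224
finger_force: 59.3
737 [0.57271288 0.2475504  0.07383124] 0.0004484680613994346
```

```bash
ls pics | grep b_wrist
python3 - <<'E'
from h import *
from scipy.optimize import least_squares
import glob
def fit(im,c,nm):
    hsv=cv2.cvtColor(im,cv2.COLOR_BGR2HSV);m=cv2.inRange(hsv,(0,0,60),(180,80,200))
    # radial search: outermost low-sat -> wood transition between r=.055 and .085 on plane z=.05
    P=[]
    for t in np.linspace(0,2*np.pi,120,endpoint=False):
        rs=np.arange(.060,.080,.0005);X=np.c_[.6137+rs*np.cos(t),-.0083+rs*np.sin(t),0*rs+.05]
        v=cv2.remap(hsv[...,1].astype(np.float32),proj(c,X).astype(np.float32)[:,None],None,cv2.INTER_LINEAR)[:,0]
        g=np.gradient(v);k=g.argmax()
        if g[k]>6:P.append(X[k,:2])
    P=np.array(P)
    f=least_squares(lambda p:np.hypot(*(P-p[:2]).T)-p[2],[.6137,-.0083,.069],loss='cauchy',f_scale=.0007);print(nm,len(P),f.x.round(4),np.median(abs(f.fun)).round(4))
fit(cv2.imread("pics/t0.png"),cam("top"),'top');fit(cv2.imread("pics/s0.png"),cam("scene"),'scene')
for nm in sorted(glob.glob("pics/b_wrist_1*")):
    fit(cv2.imread(nm),cam("wrist",dict(position=np.array([.6129,-.0084,.3359]),tool_rot=np.array([2.611,1.746,0]))),nm)
E
python3 -m pendant '0 0 0 0.08 -0.5 0 0;0 0 0 0.16 -1 0 0'
python3 -m pendant '0 0 0 0.08 -0.5 0 0;0 0 0 0.16 -1 0 0;0 0 0 0.16 -1 0 0'
```

```text
b_wrist_10.90.png
b_wrist_8.05.png
b_wrist_9.05.png
top 120 [ 0.6123 -0.0077  0.0691] 0.0006
scene 95 [ 0.6164 -0.0095  0.0684] 0.0008
pics/b_wrist_10.90.png 105 [ 0.6146 -0.0086  0.0686] 0.0002
time: 20.05
position: [0.5832, 0.1706, 0.2717]
tool_rot: [-2.609, -1.749, -0.001]
ft_force: [0.8, -0.6, -2.6]
opening: 0.0224
finger_force: 59.3
time: 20.35
position: [0.5968, 0.0869, 0.2716]
tool_rot: [-2.615, -1.741, -0.0]
ft_force: [-0.5, -0.1, -2.6]
opening: 0.0227
finger_force: 59.2
```

```bash
python3 -m pendant '0 0 0 0.1 -0.45 0 0;0 0 0 0.21 -0.8 0 0;0 0 0 0.21 -1 0 0;0 0 0 0.21 -1 0 0'
python3 -m pendant '0 0 0 0 -0.18 0 0;0 0 0 0 -0.18 0 0;0 0 0 0 -0.18 0 0;0 0 0 0 -0.18 0 0'
python3 lidfit.py .091 .614 -.008; python3 -c "
from plant import bot;o=bot.observe();print(o['position'],o['tool_rot'])"
```

```text
time: 20.75
position: [0.613, 0.0098, 0.2717]
tool_rot: [-2.612, -1.743, -0.001]
ft_force: [-0.2, -0.5, -2.5]
opening: 0.0224
finger_force: 59.4
time: 21.15
position: [0.6132, -0.0028, 0.2723]
tool_rot: [-2.611, -1.747, -0.003]
ft_force: [-0.8, 0.3, -2.6]
opening: 0.0221
finger_force: 59.4
746 [ 0.6128641  -0.00573083  0.07250404] 0.00041607067384229895
[ 0.61323527 -0.00278596  0.27230302] [-2.61073469 -1.74701307 -0.00290358]
```

```bash
python3 -m pendant '0 0 0 0.02 -0.056 0 0;0 0 0 0.02 -0.056 -0.1 0;0 0 0 0.02 -0.056 -0.2 0;0 0 0 0.02 -0.056 -0.3 0;0 0 0 0.02 -0.056 -0.38 0;0 0 0 0.02 -0.056 -0.43 0;0 0 0 0.02 -0.056 -0.46 0;0 0 0 0.02 -0.056 -0.46 0'
```

```text
time: 22.0
position: [0.615, -0.0079, 0.2355]
tool_rot: [-2.611, -1.746, -0.003]
ft_force: [-0.4, 0.6, -3.0]
opening: 0.0226
finger_force: 59.6
```

```bash
python3 -m pendant '0 0 0 0 0 -0.015 0;0 0 0 0 0 -0.03 0;0 0 0 0 0 -0.03 0'
python3 -m pendant '0 0 0 0 0 0 0.3;0 0 0 0 0 0 0.6;0 0 0 0 0 0 1;0 0 0 0 0 0 1;0 0 0 0 0 0 1;0 0 0 0 0 0.3 1;0 0 0 0 0 0.7 1;0 0 0 0 0 1 1'
python3 -m pendant '0 0 0 0 0 0.5 1;0 0 0 0 0 1 1;0 0 0 0 0 1 1;0 0 0 0 0 1 1'
python3 lidfit.py .056 .614 -.008
python3 - <<'E'
from h import *
a=bot.get_image("wrist")[...,::-1];b=bot.get_image("scene")[...,::-1]
cv2.imwrite("pics/f.png",np.hstack([cv2.resize(a,(400,300)),cv2.resize(b,(400,300))]))
E
```

```text
time: 22.3
position: [0.6151, -0.0079, 0.2351]
tool_rot: [2.611, 1.746, 0.004]
ft_force: [-7.9, 0.5, 18.9]
opening: 0.0223
finger_force: 61.7
time: 23.1
position: [0.615, -0.0079, 0.3146]
tool_rot: [2.611, 1.746, 0.004]
ft_force: [0.1, -0.1, 1.4]
opening: 0.0857
finger_force: 0.0
time: 23.5
position: [0.6148, -0.0079, 0.3936]
tool_rot: [2.611, 1.746, 0.005]
ft_force: [-0.2, 0.3, -1.0]
opening: 0.0855
finger_force: 0.0
368 [ 0.61534542 -0.00932281  0.0710852 ] 0.0003034859526387171
```

View pics/f.png

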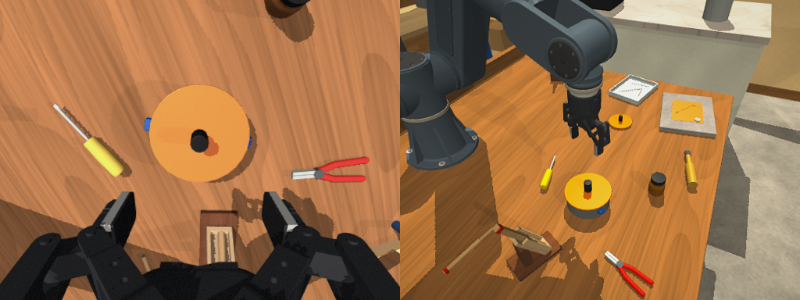

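The left picture shows the lid flat on the tub, centred at (200,133). The right one shows the stick lying in the stand at (515,238), with the pliers, jar and screwdriver undisturbed. The lid's fitted centre is within 2 mm of the tub axis, so I'm handing in.

```bash
python3 -c "
from plant import bot;print(bot.job_done())"
```

```text
the job is handed in; nothing more can be done
None
```

I handed the job in at about 23.6 s of the 72 s allowed. The beads are mixed, with brass and white in each half and none seen spilled. The stick is back in its stand, the lid sits flat on the rim, and the pliers, jar and screwdriver look untouched. The hand-in returned no verdict.

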